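# Clip a coated plate and stand it in the developing tank

### The arm

A 6-joint arm with a two-finger parallel gripper is mounted at the origin on the work surface. World frame = base frame: x ahead of the robot, y to its left, z up, the work surface at z = 0. Lengths are in m, angles in degrees, forces in N, time in s.
With the tool pointing down it reaches from about 0.35 to 0.875 m from the base axis. Payload 4.2 kg.
Tool frame: the origin (TCP) lies midway between the tips of the shut fingers; the grasp point (between the pads) lies 19 mm behind it; y points along the fingers, z is the direction in which the jaws open and shut, and the axes are right-handed (so a half turn about y gives the same grasp; the last joint's range is limited). The gripper opens to 87 mm and grips with 3 to 60 N. Pads are 19 mm wide; open, the fingers measure 117 mm over their backs; the gripper's body (75 mm by 190 mm) begins 51 mm behind the grasp point.
Start: joints at [-48.495, 22.042, 0.453, 0, -68.411, -14.817], TCP at [0.281, -0.558, 0.223] pointing down, gripper open.
Joint ranges: [-179.83, 179.83], [-69.29, 118.12], [-61.27, 80.66], [-181.25, 117.63], [-171.15, -9.14], [-177.46, 177.46]. Speed limits (degrees/s): [159.86, 159.86, 180, 180, 180, 180].

### API

Orientations are given as [roll, pitch, yaw] about the fixed x, y, z axes, in that order (R = Rz(yaw) Ry(pitch) Rx(roll)).
In Python, from workcell import env gives the robot as it stands. The module is installed in compiled form; this text tells all that it offers. Calls block until the motion is done:
- env.goto(position, orientation): joint-space move of the TCP to a pose.
- env.move_straight(position, rotation=None, rate=0.15, force_limit=None): straight line of the TCP; rotation=None keeps the orientation; rate is the mean speed in m/s. With force_limit (N) it stops when the force on the tool has changed by that much, and returns True; else False.
- env.set_joints(angles): joint-space move.
- env.gripper_to(opening, grasp_force=None): opening from 0.0 (shut) to 1.0 (fully open); grasp_force is the grip in N (None keeps the last); returns when the fingers have stopped.
- env.dwell(seconds).
- env.inverse_kinematics(position, orientation): joint angles nearest the present ones, or None.
- env.read_state(): the state.
- env.grab_frame(name): name is "scene" or "side" or "wrist"; returns a dict with "image" (480x640x3 uint8, blue, green, red), "fx", "fy", "cx", "cy" (pixels), "position" and "orientation" of the camera in the world. Camera axes: x right, y up, looking along -z (the intrinsics and any distortion apply to the point x, -y, -z); pixel columns grow to the right and rows downward; lengths in m; the calibration is good to about 2 mm. A picture is of the moment at which its call begins. There is no depth.
A pose or a line that the arm cannot do raises env.Unreachable and nothing moves.
- env.close_job(): hands the job in, once; it reports no verdict.
Trained networks look in a picture, given as the dict that the camera call returned (one of the last four; its "shot" number tells which), for a name from the list of things; names that differ only in an ending like _2 or _b are one class to them, and where a whole thing is asked for, a point or a joint stands for the part that bears it (a point fixed in the world has none). Each returns a list of dicts, best first, with "score" (0 to 1); they miss things now and then, are a little off and sometimes report something else, mostly with a low value. They report only what shows in the picture. A call takes as long as a camera call. They do not tell look-alikes from the thing itself.
- env.search_frame(picture, thing): "xyz" ([x, y, z] in m, in world coordinates, good to about 4 mm: the middle of the surface that is visible of it).
- env.trace(picture, thing): "mask" (480x640 bool, what is visible of it).
The state is a dict: "clock": time; "joint_positions": joint angles; "qvel": joint speeds; "joint_torque": joint torques, N m; "position": TCP position; "tool_rot": TCP orientation; "force": force on the tool from outside, world axes, zero at the start; "wrist_torque": the same for the moment, N m; "opening": opening from 0.0 (shut) to 1.0 (fully open).
Only numpy, scipy, OpenCV 4.12 (cv2) and the standard library are available. Lean on these libraries where they do the work, as an engineer would, in place of code of your own. Each camera call takes 0.05 s, during which the arm holds its last target. There are 200 camera calls.

### The job

Pinch the spring clip to take it off its rail and let it close on the middle of the upper edge of the tall coated plate standing in the drying rack, pushed well on, then let go of it. Next lift the plate by the closed clip, lower it gently into the slot of the glass tank until it stands on the floor, and only then let go, leaving the clip on the plate. Never touch the plate with the fingers, and leave the vials, beaker, bottle and dish where they are.

Things in the scene. Friction and masses are not known exactly. Their poses are not given: they have to be found in the camera images.
- clip: Loose steel spring clip, clothes-peg kind, 70 g, parked on the rail's edge, handles up. Origin: centre of its hub, a pin 44 mm long along its y with flat round ends 18 mm across: gripped end to end (along y) it carries the clip without opening it. z: up to the handles; x: the way the jaws open. A tongue under the hub ends 18 mm below the origin and stops a plate's edge. Half a turn about z looks the same.
- clip_handles (a point): Midway between the two handles, 34 mm above the hub centre. Each is a plate 26 mm wide (y), from 4 to 48 mm above the hub centre, leaning outwards: outer faces 45 mm apart (along x) here, 55 mm at the tips, when closed on 6 mm. Pinched together along x against a spring they open the jaws; fully pinched, at a stop, they are parallel, about 22 mm over the outer faces, and need about 12 N here.
- clip_mouth (a point): Midway between the jaws' rubber lips, 35 mm below the hub centre. Lips: 26 mm wide (y), 28 to 42 mm below the hub centre; fully pinched, 23 mm (top) to 32 mm (tips) apart; let go, they press on a plate with about 8 N. Well pushed on, a plate's upper edge lies 18 to 28 mm below the hub centre.
- clip_jaw (a joint): angle of one jaw (the other mirrors it), rad: 0 with the lips closed on a 6 mm plate, 0.32 fully open, -0.06 closed on nothing
- plate: Loose upright plate, white-coated glass, 80 mm wide (its y), 90 mm tall (its z), 6 mm thick (its x), 110 g; the tallest plate in the rack, in its middle slot. Origin: centre of its underside; the upper edge is 90 mm above. Its coating must not be touched by the fingers
- rack: Fixed wooden drying rack, 100 x 100 mm, 33 mm high; origin: centre of its underside, y along the slots. Its middle slot (at the origin, 8 mm wide, 88 mm long, floor at 8 mm height) holds the plate; in the outer slots, 30 mm to either side along x, stand two short plates (fixed, tops at 58 mm height)
- rail: Fixed stand with an upright 6 mm thick aluminium plate, 70 mm long along its y, upper edge 76 mm above the table, on a 70 x 90 mm foot; origin: centre of its underside. The clip's parking place
- tank: Fixed open rectangular glass tank, 68 mm (x) by 100 mm (y), 60 mm high; origin: centre of its underside. Inside, four grey guide bars (tops at 58 mm height) leave one slot in the middle for the plate, 14 mm wide (along x), 92 mm long (along y), floor at 8 mm height
- vial_a: small amber glass vial with a white cap, 24 mm across, 48 mm tall, standing among the task's things. Origin: centre of its underside. Bystander
- vial_b: a second, equal vial (24 mm across, 48 mm tall). Origin: centre of its underside. Bystander
- beaker: empty glass beaker, 68 mm across, 85 mm tall, beyond the task's things. Origin: centre of its underside. Bystander
- reagent: amber glass reagent bottle with a black cap, 72 mm across, 150 mm tall, beyond the task's things. Origin: centre of its underside. Bystander
- dish: flat clear round dish, 90 mm across, 16 mm tall, lying beyond the task's things. Origin: centre of its underside. Bystander
There are look-alikes about, which are no part of the job. Leave any yellow look-alike of the clip alone.

How it is judged:
By the outcome, as a careful person would: the job done as asked, in the order asked, and still so for the second after the job is handed in, with the robot touching nothing.
It also fails if it takes over 61 s, if anything falls off the work surface, if the arm or the gripper's body presses on something with over 40 N, if the wrist force passes 120 N, or if a joint passes its speed limit or range.

## Working session

There is one attempt and no reset: what is moved stays moved. The work goes in short steps, each a Python script; the robot and the scene stay as the last script left them, time stands still between calls to the robot, and variables do not carry over. Pictures are saved under pics/ and viewed, about 8 in all and at most 12, crops included, and the job is handed in when it is done.

```bash
mkdir -p pics; cat > h.py <<'E'
import numpy as np, cv2
from workcell import env
from scipy.spatial.transform import Rotation as R
def save(p,n,crop=None,scale=1):
    im=p["image"]
    if crop: im=im[crop[1]:crop[3],crop[0]:crop[2]]
    cv2.imwrite(f"pics/{n}.png",cv2.resize(im,None,fx=scale,fy=scale,interpolation=cv2.INTER_CUBIC))
E
python3 - <<'E'
from h import *
fs=[]
for c in("scene","side"):
    p=env.grab_frame(c); save(p,c+"0"); fs.append(p["image"])
    print(c,{k:v for k,v in p.items() if k!="image"})
    for t in("clip","clip_handles","clip_mouth","plate","rack","rail","tank","vial_a","beaker","reagent","dish"):
        print(t,[(round(d["score"],2),np.round(d["xyz"],3).tolist()) for d in env.search_frame(p,t)])
print(env.read_state())
E
```

```text
scene {'fx': 567.9309407267674, 'fy': 567.9309407267674, 'cx': 332.37379636227297, 'cy': 229.40907219177905, 'position': array([0.95674643, 0.62922051, 0.85397511]), 'orientation': array([ 44.18461827,   0.90957533, 145.6207314 ]), 'shot': 1}
clip [(0.98, [0.494, 0.306, 0.108]), (0.57, [0.398, 0.354, 0.05])]
clip_handles [(0.95, [0.491, 0.307, 0.11]), (0.95, [0.397, 0.354, 0.051])]
clip_mouth [(0.98, [0.391, 0.353, 0.045])]
plate [(0.71, [0.548, 0.016, 0.035]), (0.52, [0.484, -0.292, 0.071])]
rack [(0.58, [0.49, -0.283, 0.027])]
rail [(0.61, [0.497, 0.317, 0.007])]
tank [(0.57, [0.548, 0.016, 0.04])]
vial_a [(0.75, [0.39, 0.167, 0.036]), (0.68, [0.662, -0.148, 0.033])]
beaker [(0.87, [0.747, 0.196, 0.056])]
reagent [(0.89, [0.722, -0.198, 0.089])]
dish [(0.75, [0.762, 0.026, 0.019])]
side {'fx': 438.8419918026594, 'fy': 438.8419918026594, 'cx': 315.80988971447886, 'cy': 233.32734936729128, 'position': array([0.23072839, 0.51623468, 0.7501902 ]), 'orientation': array([  43.25866469,   -0.75866317, -143.15268402]), 'shot': 2}
clip [(0.98, [0.387, 0.348, 0.046]), (0.6, [0.495, 0.301, 0.
[... 550 characters left out ...]
(0.83, [0.76, 0.03, 0.018])]
{'clock': 1.2, 'joint_positions': array([-4.84936787e+01,  2.20428805e+01,  4.51255448e-01, -2.43585617e-04,
       -6.84115705e+01, -1.48175344e+01]), 'qvel': array([ 0.02200244, -0.05290177, -0.09385613, -0.00170964, -0.00505771,
       -0.04345849]), 'joint_torque': array([-4.16762605e-04, -3.90481567e+01,  1.87619841e+01,  4.22436252e+00,
        1.55077432e-02, -2.29251941e-05]), 'position': array([ 0.2807293 , -0.55836817,  0.2225274 ]), 'tool_rot': array([-8.99968527e+01,  5.98295311e-04,  2.66886974e+01]), 'force': array([-0.32996703, -0.13291547,  0.20540026]), 'wrist_torque': array([-0.01365979,  0.05466545, -0.04507753]), 'opening': 0.9963202720732592}
```

View pics/scene0.png

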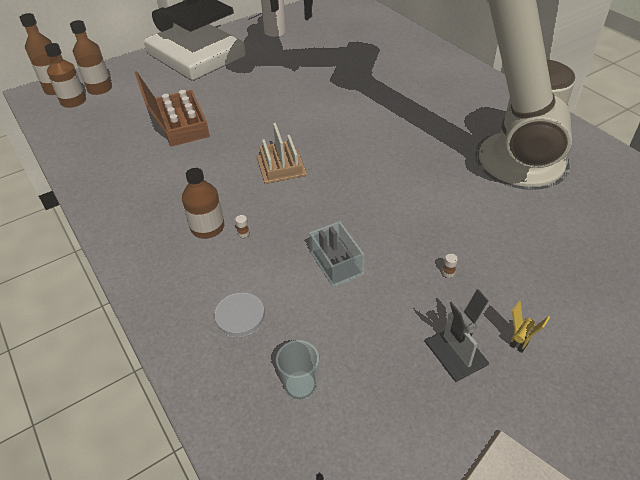

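View pics/side0.png

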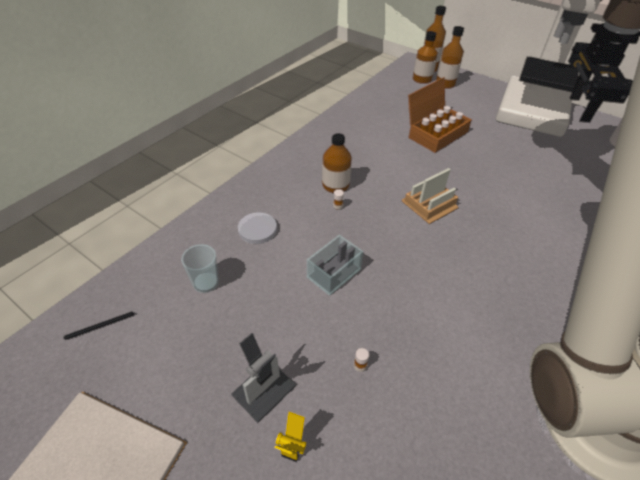

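Two pictures viewed so far. The steel clip is on the rail at (465,320) in scene, with the yellow decoy beside it at (528,325). The rack is at (282,160) and the tank at (337,252). Next I'll look at each closely with the wrist camera.

```bash
python3 - <<'E'
from h import *
import pickle
out={}
for n,(x,y),th in(("rack",(.45,-.27),("plate","rack")),("tank",(.50,.017),("tank",)),("rail",(.455,.29),("clip","clip_handles","rail"))):
    env.goto([x,y,.30],[-90,0,90+np.degrees(np.arctan2(y,x))]); env.dwell(.15)
    p=env.grab_frame("wrist"); save(p,"w_"+n); out[n]=p
    print(n,round(env.read_state()["clock"],2),p["position"],p["orientation"],p["fx"],p["cx"],p["cy"],env.read_state()["joint_positions"].round(1))
    for t in th: print(t,[(round(d["score"],2),np.round(d["xyz"],3).tolist()) for d in env.search_frame(p,t)])
pickle.dump(out,open("w.pkl","wb"))
E
```

```text
rack 2.69 [ 0.40940635 -0.33979514  0.46111452] [-1.67572605e+01 -3.85039529e-02  1.48923869e+02] 411.36019668999626 319.9990357699268 234.28768245846965 [-13.3   9.5  -5.8   0.  -74.7 -17.7]
plate []
rack [(0.8, [0.474, -0.311, 0.032])]
tank 4.12 [ 0.50343309 -0.06439191  0.46158211] [-1.67724191e+01 -3.07169971e-02 -1.78181667e+02] 411.36019668999626 319.9990357699268 234.28768245846965 [ 20.5   6.9  -8.9   0.  -74.2 -18.6]
tank [(0.97, [0.55, 0.02, 0.016]), (0.21, [0.758, 0.022, 0.021])]
rail 5.44 [0.49905787 0.22082679 0.46178268] [-1.67996220e+01 -4.57129751e-02 -1.47621721e+02] 411.36019668999626 319.9990357699268 234.28768245846965 [ 49.6  11.   -3.9   0.  -75.1 -17.2]
clip [(0.63, [0.392, 0.356, 0.051])]
clip_handles [(0.8, [0.393, 0.36, 0.05]), (0.78, [0.493, 0.304, 0.113])]
rail [(0.7, [0.501, 0.279, 0.009]), (0.5, [0.491, 0.304, 0.116])]
```

View pics/w_rack.png

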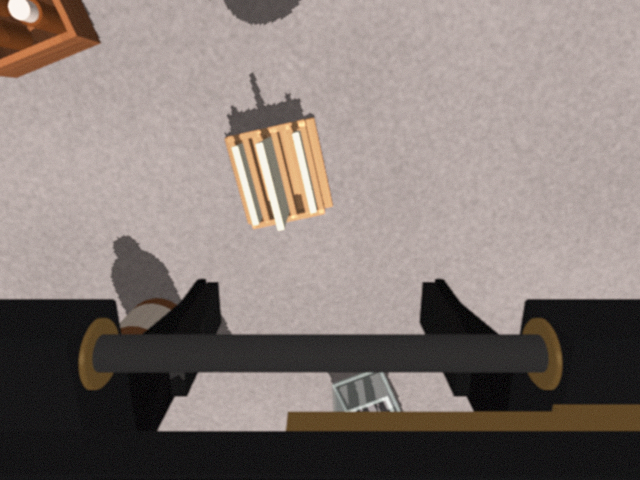

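View pics/w_tank.png

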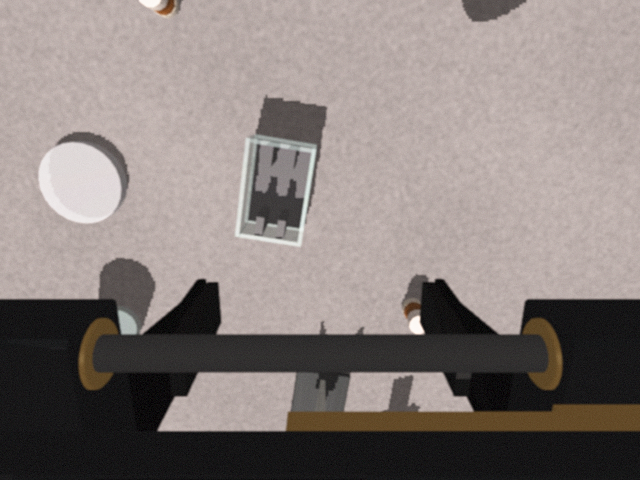

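View pics/w_rail.png

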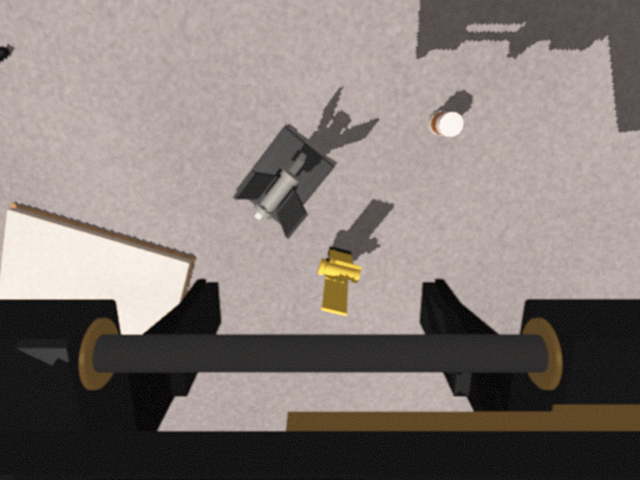

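Wrist views (5 viewed): the tall plate's top edge runs (260,143)–(280,229). The rack-top corners are near (227,138), (313,116), (331,207) and (253,228). The tank rim corners are (246,138), (317,145), (302,245) and (236,236). The clip's hub pin runs roughly (258,215)–(292,172). I'll fit poses to these and check with a zoomed overlay.

```bash
cat >> h.py <<'E'
from scipy.optimize import least_squares
def proj(p,X):
    c=R.from_euler("xyz",p["orientation"],degrees=True).inv().apply(np.atleast_2d(X)-p["position"])
    return np.c_[p["cx"]+p["fx"]*c[:,0]/-c[:,2], p["cy"]-p["fy"]*c[:,1]/-c[:,2]]
def place(q,P):
    return R.from_euler("z",q[2]).apply(P)+[q[0],q[1],0]
def fit(p,P,uv,q0):
    P=np.array(P,float);uv=np.array(uv,float)
    s=least_squares(lambda q:(proj(p,place(q,P))-uv).ravel(),q0)
    return s.x,np.abs(s.fun).max()
def ray(p,uv,z):
    d=R.from_euler("xyz",p["orientation"],degrees=True).apply([(uv[0]-p["cx"])/p["fx"],-(uv[1]-p["cy"])/p["fy"],-1])
    return p["position"]+d*(z-p["position"][2])/d[2]
def box(a,b,z): return np.array([[a,b,z],[a,-b,z],[-a,-b,z],[-a,b,z]])
def overlay(p,q,polys,crop,s):
    im=cv2.resize(p["image"][crop[1]:crop[3],crop[0]:crop[2]],None,fx=s,fy=s,interpolation=cv2.INTER_CUBIC); o=im.copy()
    for P,col in polys:
        cv2.polylines(o,[((proj(p,place(q,P))-crop[:2]+.5)*s).astype(int)],True,col,1)
    return im,o
E
cat > f.py <<'E'
from h import *
import pickle
W=pickle.load(open("w.pkl","rb"))
p=W["rack"]
a,b=ray(p,(260,143),.098),ray(p,(280,229),.098); print("plate top ends",a,b,np.linalg.norm(a-b))
yawp=np.arctan2(*(a-b)[[1,0]])-np.pi/2; qp=[*(a+b)[:2]/2,yawp]; print("plate",qp[:2],np.degrees(yawp))
for c in [(227,138),(313,116),(331,207),(253,228)]: print(ray(p,c,.033).round(4))
p=W["tank"]; uv=[(246,138),(317,145),(302,245),(236,236)]
C=[ray(p,u,.06) for u in uv]; print("tank corners",np.round(C,4).tolist())
p=W["rail"]
a,b=ray(p,(258,215),.099),ray(p,(292,172),.099); print("pin",a,b,np.linalg.norm(a-b))
for c in [(290,126),(336,161),(235,195)]: print(ray(p,c,.006).round(4))
E
python3 f.py
```

```text
plate top ends [ 0.46750998 -0.34334598  0.098     ] [ 0.49447018 -0.26933348  0.098     ] 0.078769931923685
plate [np.float64(0.480990080872555), np.float64(-0.30633972835360246)] -200.01493762745412
[ 0.5039 -0.3654  0.033 ]
[ 0.4179 -0.3387  0.033 ]
[ 0.45   -0.2492  0.033 ]
[ 0.5341 -0.2727  0.033 ]
tank corners [[0.5729, -0.0369, 0.06], [0.5051, -0.0325, 0.06], [0.5175, 0.0686, 0.06], [0.585, 0.0611, 0.06]]
pin [0.49752342 0.32786084 0.099     ] [0.49168659 0.27796962 0.099     ] 0.050231487142439274
[0.5172 0.2516 0.006 ]
[0.4552 0.2564 0.006 ]
[0.5305 0.349  0.006 ]
```

```bash
cat > o.py <<'E'
from h import *
import pickle
W=pickle.load(open("w.pkl","rb"))
r=np.radians
Y=(0,255,255);G=(0,255,0);M=(255,0,255)
Q=dict(rack=(.480,-.3065,r(-19)),tank=(.545,.015,r(-7)),rail=(.4945,.304,r(-7)))
def circ(y,z): t=np.linspace(0,2*np.pi,16); return np.c_[.009*np.cos(t),0*t+y,z+.009*np.sin(t)]
h=.099
def plateh(s): return np.array([[s*.0275,.013,h+.048],[s*.0275,-.013,h+.048],[s*.015,-.013,h+.004],[s*.015,.013,h+.004]])
polys=dict(rack=[(box(.05,.05,.033),G),(box(.003,.04,.098),M),(box(.033,.04,.058)[[0,1]],Y),(box(.033,.04,.058)[[2,3]],Y)],
 tank=[(box(.034,.05,.06),G),(box(.007,.046,.058),M)],
 rail=[(circ(.022,h),M),(circ(-.022,h),M),(plateh(1),G),(plateh(-1),G),(box(.035,.045,.006),Y),(box(.003,.035,.076),Y)])
cr=dict(rack=(210,100,345,240),tank=(215,120,340,260),rail=(222,112,347,252))
rows=[]
for k in Q:
    im,o=overlay(W[k],Q[k],polys[k],cr[k],2.1); rows.append(np.vstack([im[:, :262],o[:, :262]]))
w=min(x.shape[0] for x in rows); cv2.imwrite("pics/ov.png",np.hstack([x[:w] for x in rows]))
print(np.hstack([x[:w] for x in rows]).shape)
E
python3 o.py
```

```text
(588, 786, 3)
```

View pics/ov.png

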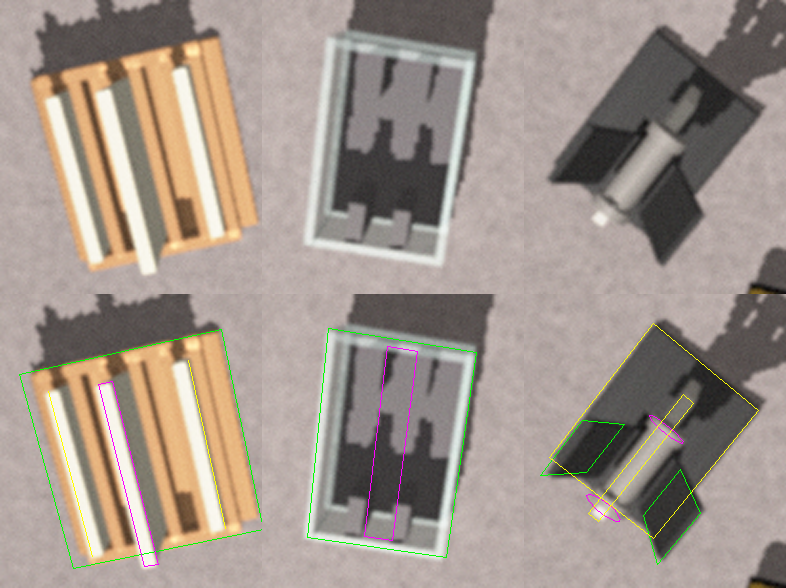

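Sixth view, the overlay: the plate and tank fits match within about 1 mm, and the clip sits about 1.5 mm off the model, so I'll use (0.4935, 0.303). Next I'll pinch it and lift it off.

```bash
python3 - <<'E'
from h import *
x,y=.4935,.303; o=[-90,0,83]
for q in ([.48,-.3065,.2],[-90,0,71]),([.48,-.3065,.15],[-90,0,-19]),([.5455,.0155,.15],[-90,0,-7]):
    print(env.inverse_kinematics(*q))
env.goto([x,y,.20],o)
env.move_straight([x,y,.113],rate=.12)
f0=env.read_state()["force"]
env.gripper_to(0.05,grasp_force=30)
s=env.read_state(); print(s["clock"],s["opening"]*87,s["force"]-f0)
print(env.move_straight([x,y,.22],rate=.1))
s=env.read_state(); print(s["clock"],s["opening"]*87,s["force"]-f0)
a=env.grab_frame("wrist");b=env.grab_frame("scene");c=env.grab_frame("side")
u=proj(b,[[x,y,.22]])[0].astype(int); v=proj(c,[[x,y,.22]])[0].astype(int); print(u,v)
f=lambda p,u,h:cv2.resize(p["image"][max(u[1]-h,0):u[1]+h,max(u[0]-h,0):u[0]+h],(400,400),interpolation=cv2.INTER_CUBIC)
cv2.imwrite("pics/pinch.png",np.hstack([f(b,u,70),f(c,v,70)]))
E
```

```text
[-16.2643974   17.65124827  -9.49355628   0.         -62.85519544
  -2.7356026 ]
[-1.62643974e+01  2.02717948e+01 -1.34305716e+01 -2.54444375e-14
 -5.62976336e+01 -9.27356026e+01]
[ 1.86546863e+01  1.81161702e+01 -1.67347628e+01 -2.54444375e-14
 -5.51490670e+01 -1.15654686e+02]
8.2083 21.56815323476265 [-2.199354   -0.51119947  4.17508901]
False
9.425 21.372482796541178 [ 0.24061695  0.96586476 -1.29445837]
[476 270] [251 322]
```

View pics/pinch.png

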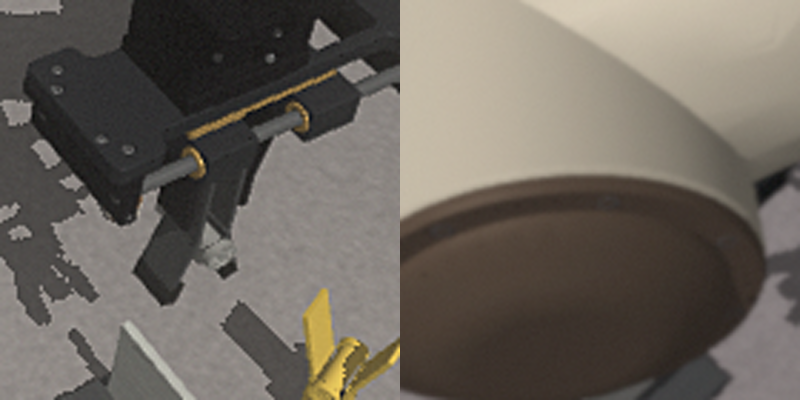

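The clip is held at 21.5 mm, which is fully pinched, and is clear of the rail (7 viewed). The pin end shows at scene (482,288). Next I'll carry it over the plate and check the alignment.

```bash
python3 - <<'E'
from h import *
x,y=.48,-.3065; o=[-90,0,71]
env.goto([.5,.0,.28],[-90,0,78])
env.goto([x,y,.20],o); env.dwell(.2)
b=env.grab_frame("scene");c=env.grab_frame("side")
s=env.read_state(); print(s["clock"],s["opening"]*87,s["position"],s["tool_rot"])
import pickle; pickle.dump((b,c),open("ab.pkl","wb"))
q=(x,y,np.radians(-19))
ims=[]
for p in(b,c):
    u=proj(p,[[x,y,.15]])[0].astype(int)
    for t in("clip","clip_mouth","plate"): print(t,[(round(d["score"],2),np.round(d["xyz"],3).tolist()) for d in env.search_frame(p,t)][:2])
    h=50; crop=(u[0]-h,u[1]-h,u[0]+h,u[1]+h)
    # expected hub pin ends & plate top
    hz=.20-.113+.099
    t=np.linspace(0,2*np.pi,16); C=lambda yy:np.c_[.009*np.cos(t),0*t+yy,hz+.009*np.sin(t)]
    im,o_=overlay(p,q,[(box(.003,.04,.098),(255,0,255)),(C(.022),(0,255,0)),(C(-.022),(0,255,0))],crop,3.0)
    ims.append(np.vstack([im,o_]))
    print(crop)
cv2.imwrite("pics/above.png",np.hstack(ims))
E
```

```text
12.2667 21.86159082408533 [ 0.48049494 -0.30577121  0.20040922] [-9.00434504e+01 -1.96529320e-03  7.10834169e+01]
clip [(0.88, [0.487, -0.299, 0.185]), (0.63, [0.399, 0.356, 0.047])]
clip_mouth [(0.92, [0.483, -0.292, 0.183]), (0.74, [0.395, 0.355, 0.046])]
plate [(0.67, [0.486, -0.292, 0.072])]
(np.int64(225), np.int64(61), np.int64(325), np.int64(161))
clip [(0.87, [0.39, 0.348, 0.049]), (0.78, [0.483, -0.305, 0.186])]
clip_mouth [(0.82, [0.479, -0.297, 0.187]), (0.66, [0.389, 0.354, 0.048])]
plate []
(np.int64(392), np.int64(106), np.int64(492), np.int64(206))
```

View pics/above.png

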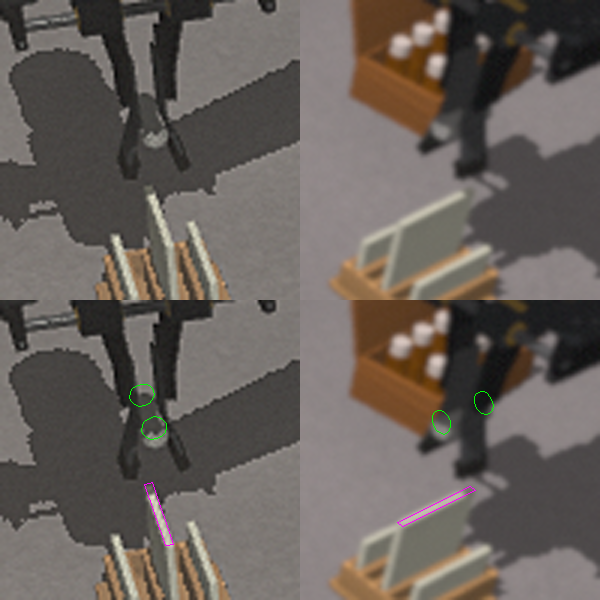

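Eighth view: in scene, the pin end sits about 4 px below my model, so the hub is about 5 mm lower in the hand than assumed. The plate edge in side looks about 3 px off, so I'll take one larger crop to settle it.

```bash
python3 - <<'E'
from h import *
import pickle
b,c=pickle.load(open("ab.pkl","rb"))
f=lambda p,x,y:cv2.resize(p["image"][y:y+80,x:x+57],None,fx=7,fy=7,interpolation=cv2.INTER_LINEAR)
o=np.hstack([f(b,250,85),f(c,415,125)])
for i in range(0,57,10):
    for k in(0,399):
        cv2.putText(o,str((250 if k==0 else 415)+i),(k+i*7,10),0,.3,(0,0,255),1); cv2.line(o,(k+i*7,12),(k+i*7,20),(0,0,255),1)
for j in range(0,80,10):
    cv2.putText(o,str(85+j),(0,j*7+4),0,.3,(0,0,255),1); cv2.putText(o,str(125+j),(399,j*7+4),0,.3,(0,0,255),1)
cv2.imwrite("pics/z.png",o)
for p in(b,c): print(proj(p,[place((.48,-.3065,np.radians(-19)),np.array([0,s*.04,.098])) for s in(1,-1)]).round(1).tolist(), proj(p,[.4927,-.307+.0,.1]).round(1))
E
```

```text
[[281.1, 142.1], [273.9, 121.6]] [[272.3 132.8]]
[[424.8, 180.3], [449.2, 168.4]] [[432.5 171.4]]
```

View pics/z.png

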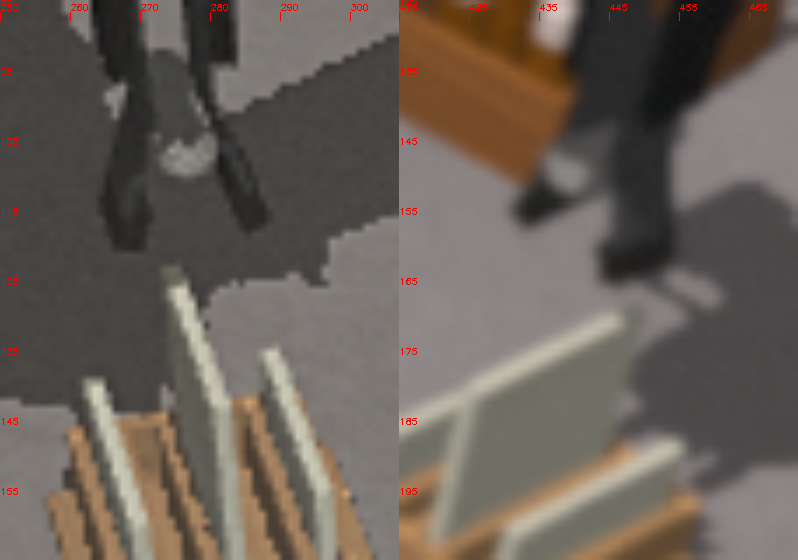

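Ninth view, the zoom: the plate top ends in scene are at (274.5,123.5) and (282,143), and in side at (448,169.5) and (425,182). All are within 1.5 px of the prediction, so the plate pose holds. I'll lower until the tongue touches.

```bash
python3 - <<'E'
from h import *
x,y=.4803,-.3055; o=[-90,0,71]
env.move_straight([x,y,.155],rotation=o,rate=.1); env.dwell(.2)
f0=env.read_state()["force"]
hit=env.move_straight([x,y,.122],rate=.02,force_limit=3.0)
s=env.read_state(); print(hit,s["clock"],s["position"],s["force"]-f0,s["opening"]*87)
b=env.grab_frame("scene"); c=env.grab_frame("side")
f=lambda p,x,y:cv2.resize(p["image"][y:y+80,x:x+57],None,fx=7,fy=7,interpolation=cv2.INTER_LINEAR)
cv2.imwrite("pics/on.png",np.hstack([f(b,250,85),f(c,415,125)]))
E
```

```text
True 14.35 [ 0.4805417  -0.30560028  0.13611597] [0.2399107  0.17078803 4.53922596] 21.63895603828245
```

View pics/on.png

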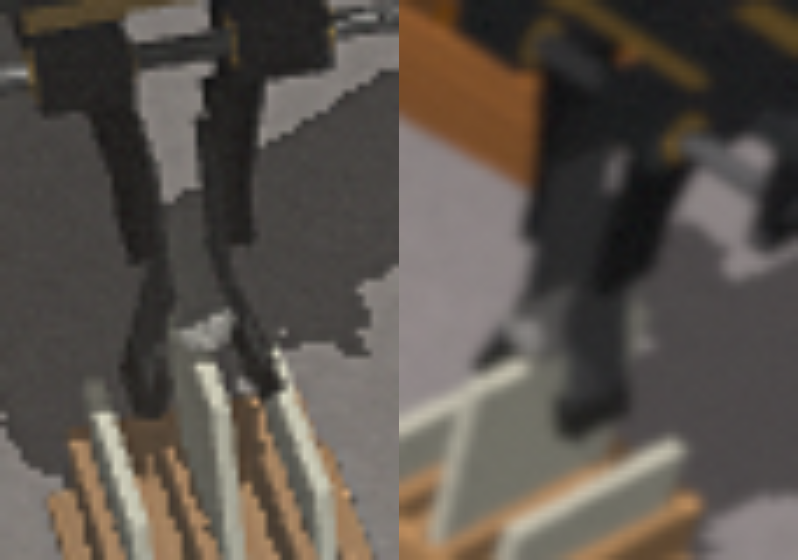

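Tenth view: the jaws straddle the tall plate at its middle. Contact came at TCP z 0.136, where I predicted 0.135, so the tongue is on the edge. I'll release, then regrip the pin end to end.

```bash
python3 - <<'E'
from h import *
x,y=.4805,-.3056
env.gripper_to(1.0); env.dwell(.3)
s=env.read_state(); print(s["clock"],s["opening"],s["force"])
env.move_straight([x,y,.21],rate=.12)
env.goto([x,y,.21],[-90,0,-19]); env.dwell(.15)
for n in("scene","side"):
    p=env.grab_frame(n)
    save(p,"rel_"+n,(250,85,307,165) if n=="scene" else (415,125,472,205),7)
    for t in("clip","clip_handles","clip_mouth","plate"): print(n,t,[(round(d["score"],2),np.round(d["xyz"],3).tolist()) for d in env.search_frame(p,t) if d["xyz"][1]<0][:2])
    print(proj(p,[place((.48,-.3055,np.radians(-19)),np.array(v)) for v in ([0,.022,.116],[0,-.022,.116],[.0275,0,.164],[-.0275,0,.164])]).round(1).tolist())
print(env.read_state()["clock"])
cv2.imwrite("pics/rel.png",np.hstack([cv2.imread(f"pics/rel_{n}.png") for n in("scene","side")]))
E
```

```text
16.0 0.9987379970336395 [ 0.34741622 -0.74800436 -0.22822179]
scene clip [(0.96, [0.484, -0.3, 0.128])]
scene clip_handles [(0.82, [0.48, -0.296, 0.129])]
scene clip_mouth [(0.56, [0.483, -0.293, 0.128])]
scene plate [(0.48, [0.49, -0.274, 0.059])]
[[278.9, 130.9], [275.0, 119.6], [262.4, 108.8], [287.5, 104.6]]
side clip [(0.79, [0.482, -0.304, 0.131])]
side clip_handles [(0.96, [0.482, -0.298, 0.125])]
side clip_mouth []
side plate [(0.96, [0.487, -0.29, 0.064])]
[[431.8, 171.7], [445.4, 165.2], [434.5, 145.3], [452.3, 157.7]]
18.825
```

View pics/rel.png

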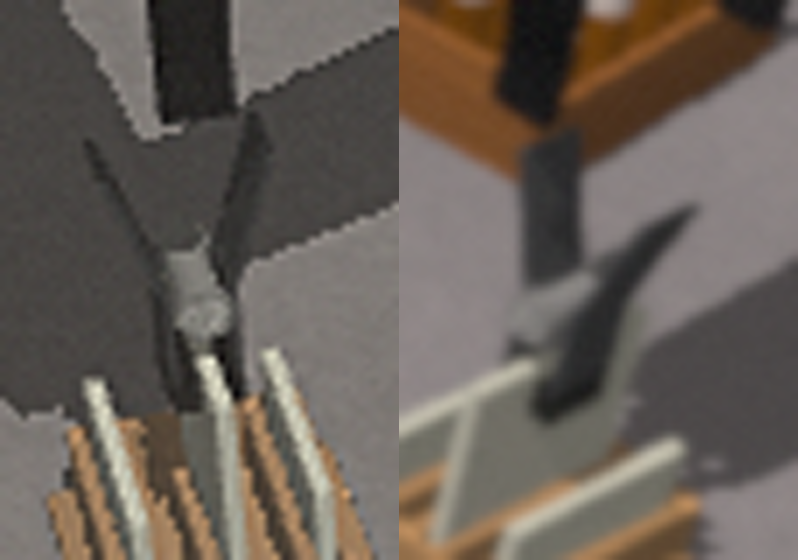

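Eleventh view: the clip is closed on the middle of the plate, upright, with the pin end at scene (279,130) against (279,131) predicted. The hub height is about 0.118. Now I'll grip the pin and lift.

```bash
python3 - <<'E'
from h import *
x,y=.4805,-.3056
print(env.move_straight([x,y,.1085],rate=.08,force_limit=6))
env.dwell(.2); f0=env.read_state()["force"]
env.gripper_to(0.3,grasp_force=30); env.dwell(.1)
s=env.read_state(); print(s["clock"],s["opening"]*87,s["position"],s["force"]-f0)
env.move_straight([x,y,.135],rate=.03); env.dwell(.2)
s=env.read_state(); print(s["clock"],s["opening"]*87,s["position"],s["force"]-f0,s["wrist_torque"])
env.move_straight([x,y,.215],rate=.1); env.dwell(.2)
p=env.grab_frame("scene"); b=env.grab_frame("side")
s=env.read_state(); print(s["clock"],s["opening"]*87,s["position"],s["force"]-f0)
for n,q in(("scene",p),("side",b)):
    for t in("clip","plate"): print(n,t,[(round(d["score"],2),np.round(d["xyz"],3).tolist()) for d in env.search_frame(q,t) if d["xyz"][1]<-.2][:2])
E
```

```text
False
21.3333 43.720238207065776 [ 0.48053387 -0.30554424  0.10850168] [ 0.18498104  1.0816494  -0.25791188]
22.5667 43.7317847177281 [ 0.48042475 -0.30556241  0.13481063] [ 0.07151209 -0.41816178 -3.22366864] [-0.12666917 -0.02735633  0.04564423]
23.8167 43.949197922308194 [ 0.4803515  -0.30552838  0.214499  ] [-0.36118846 -0.59243047 -1.69505742]
scene clip []
scene plate [(0.82, [0.49, -0.274, 0.154])]
side clip [(0.6, [0.47, -0.298, 0.228])]
side plate [(0.73, [0.483, -0.294, 0.161])]
```

The plate is lifted: the load is about 1.7 N, which matches 0.18 kg, and the grip is 44 mm. I'll carry it to the tank and lower it under a force guard.

```bash
python3 - <<'E'
from h import *
x,y=.5455,.0155; o=[-90,0,-7]
env.move_straight([x,y,.215],rotation=o,rate=.16); env.dwell(.3)
p=env.grab_frame("scene"); b=env.grab_frame("side")
for n,q in(("scene",p),("side",b)):
    for t in("clip","plate","tank"): print(n,t,[(round(d["score"],2),np.round(d["xyz"],3).tolist()) for d in env.search_frame(q,t) if abs(d["xyz"][1])<.1][:2])
env.move_straight([x,y,.172],rate=.06); env.dwell(.2)
f0=env.read_state()["force"]
hit=env.move_straight([x,y,.106],rate=.025,force_limit=1.5)
s=env.read_state(); print(hit,s["clock"],s["opening"]*87,s["position"],s["tool_rot"],s["force"]-f0)
p=env.grab_frame("scene"); b=env.grab_frame("side")
f=lambda p,w:(lambda u:cv2.resize(p["image"][u[1]-45:u[1]+45,u[0]-33:u[0]+33],(396,540),interpolation=cv2.INTER_LINEAR))(proj(p,[x,y,.06])[0].astype(int))
cv2.imwrite("pics/tank1.png",np.hstack([f(p,0),f(b,0)]))
E
```

```text
scene clip [(0.66, [0.558, 0.019, 0.221])]
scene plate [(0.6, [0.545, 0.035, 0.154])]
scene tank [(0.71, [0.55, 0.025, 0.037])]
side clip [(0.63, [0.534, 0.018, 0.229])]
side plate [(0.97, [0.545, 0.029, 0.158])]
side tank [(0.89, [0.544, 0.019, 0.039])]
True 30.275 43.522984764376794 [0.545699   0.01555599 0.10837914] [-9.00024318e+01 -1.38706205e-02 -6.99016099e+00] [-0.92735096  0.71762239  6.9348952 ]
```

Contact came at TCP z 0.1084, against 0.1085 expected for the floor. I'll ease the pressure, let go, back off and look.

```bash
python3 - <<'E'
from h import *
x,y=.5457,.0155
env.dwell(.2); print(env.read_state()["force"],env.read_state()["position"])
env.gripper_to(1.0); env.dwell(.2)
print(env.move_straight([x,y,.25],rate=.1,force_limit=6))
env.goto([.42,-.05,.30],[-90,0,-7]); env.dwell(.5)
p=env.grab_frame("scene"); b=env.grab_frame("side")
s=env.read_state(); print(s["clock"],s["opening"],s["force"])
f=lambda p:(lambda u:cv2.resize(p["image"][u[1]-45:u[1]+45,u[0]-33:u[0]+33],(396,540),interpolation=cv2.INTER_LINEAR))(proj(p,[x,y,.08])[0].astype(int))
cv2.imwrite("pics/fin.png",np.hstack([f(p),f(b)]))
for n,q in(("scene",p),("side",b)):
    for t in("clip","plate","tank","vial_a","beaker","reagent","dish"): print(n,t,[(round(d["score"],2),np.round(d["xyz"],3).tolist()) for d in env.search_frame(q,t)][:2])
E
```

```text
[-0.58012377  0.92088679  6.23123475] [0.54565376 0.01557177 0.10837262]
False
34.5833 0.9967434246896547 [ 0.10528623 -0.06183072 -0.2568102 ]
scene clip [(0.83, [0.398, 0.354, 0.05]), (0.72, [0.546, 0.02, 0.127])]
scene plate [(0.7, [0.543, 0.03, 0.057])]
scene tank [(0.85, [0.556, 0.048, 0.042])]
scene vial_a [(0.72, [0.664, -0.15, 0.034]), (0.55, [0.387, 0.168, 0.036])]
scene beaker [(0.75, [0.744, 0.194, 0.056])]
scene reagent [(0.7, [0.72, -0.196, 0.085])]
scene dish [(0.88, [0.765, 0.028, 0.022])]
side clip [(0.89, [0.545, 0.015, 0.132])]
side plate [(0.97, [0.544, 0.025, 0.062])]
side tank []
side vial_a [(0.78, [0.382, 0.173, 0.042]), (0.71, [0.656, -0.149, 0.031])]
side beaker [(0.95, [0.736, 0.206, 0.056])]
side reagent [(0.83, [0.699, -0.204, 0.087])]
side dish [(0.66, [0.757, 0.031, 0.017])]
```

View pics/fin.png

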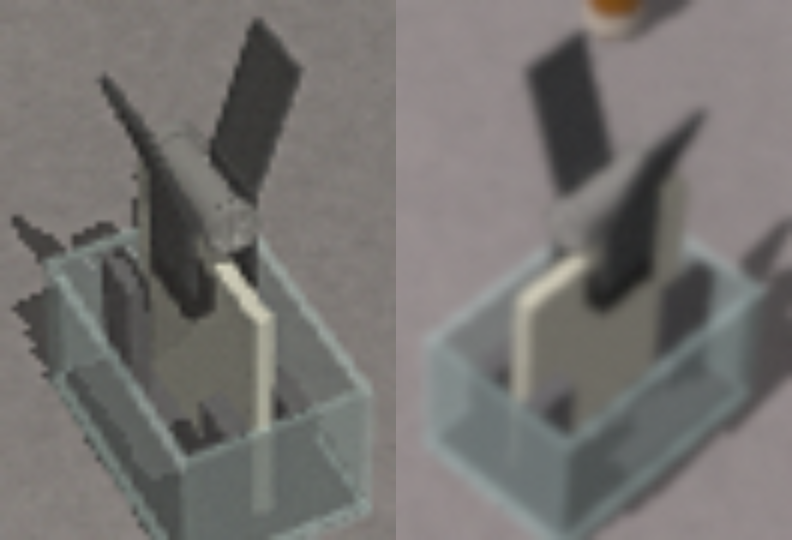

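Twelfth view: the plate stands upright in the tank slot with the clip closed on the middle of its upper edge. The robot is clear and the bystanders are unmoved, so I'm handing in.

```bash
python3 -c "
from h import *
env.close_job(); print('done')"
```

```text
the job is handed in; nothing more can be done
done
```

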